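# Find the blind bore of a spacer on a gauge stud and hold it bore-up

## Robot

A 7-joint arm with a two-finger parallel gripper is mounted at the origin on a cart in front of the work surface, level with it; the furniture and walls round the work are solid. World frame = base frame: x ahead of the robot, y to its left, z up, the work surface at z = 0. Lengths are in m, angles in degrees, forces in N, time in s.
With the tool pointing down it reaches from about 0.4 to 0.875 m from the base axis. Payload 4.4 kg.
Tool frame: the origin (TCP) lies midway between the tips of the shut fingers; the grasp point (between the pads) lies 19 mm behind it; z points along the fingers, y is the line along which they close (so a half turn about z gives the same grasp; the last joint's range is limited). The gripper opens to 85 mm and grips with 20 to 120 N. Pads are 22 mm wide; open, the fingers measure 114 mm over their backs; the gripper's body (76 mm by 85 mm) begins 54 mm behind the grasp point. The pads swing forward as they close: fully open they stand 13 mm farther back than shut.
Start: joints at [-69.889, 36.005, 2.206, 86.941, -1.547, 57.084, -1.146], TCP at [0.263, 0.594, 0.231] pointing down, gripper open.
Joint ranges: [-175.42, 175.42], [-21.48, 121.26], [-71.46, 75.88], [10.55, 141.38], [-63.04, 243.04], [13.31, 113.54], [-168.57, 168.57]. Speed limits (degrees/s): [147.25, 147.25, 180, 180, 180, 180, 180].

## Interface

Orientations are given as [roll, pitch, yaw] about the fixed x, y, z axes, in that order (R = Rz(yaw) Ry(pitch) Rx(roll)).
In Python, from plant import r, eyes, nets gives the robot as it stands. The module is installed in compiled form; this text tells all that it offers.
- The arm moves only by the tool send_rows, never from a script. Its argument "motion" is a list of rows, each an object of numbers: "grip": the opening, from 0 (shut) to 1 (fully open); "x", "y", "z": the shift along the world's x, y, z in mm; "rx", "ry", "rz": the turn, a rotation vector about the world's x, y, z in degrees. A call has 1 to 20 rows; each row is the pose to reach, as a shift and turn from the pose commanded when the call began; what a row does not reach only later rows make up. A row lasts 1/12 s, in which the tool goes at most 41.7 mm and 7.16 degrees, less where a joint would pass 70% of its speed; a pose out of reach is approached as far as the arm can. A call with a gripper value outside its range is refused whole. The fingers move at their own pace and stop on an object; "squeeze" is the grip in N (left out, the last holds). Time passes only in rows, so rows that repeat a pose let the fingers close. It gives the time, the measured TCP pose, the force, the opening and the grip force at its end, in the units of the state.
- r.read_state(): the state, without advancing time (a new reading comes with each control period).
- eyes.camera(name): name is "side" or "top" or "wrist"; returns (picture, depth): 480x640x3 uint8, red, green, blue; 480x640 float32, m along the optical axis (not along the pixel's ray), 0 where there is no reading.
- eyes.camera_model(name): a dict with "K" (3x3 intrinsics, pixels), "camera_from_world" (4x4, takes a point from world to camera coordinates). Camera axes: x right, y down, z forward; pixel columns grow to the right and rows downward; lengths in m; the calibration is good to about 2 mm. A picture is of the moment at which its call begins: read the wrist's pose just before it. camera_model takes no time and is no camera call; for the wrist camera it gives the pose at the moment of the call.
- r.job_done(): hands the job in; it is judged then, once.
Trained networks look in the newest picture that a camera, given by its name, has taken for a name from the list of things; names that differ only in an ending like _2 or _b are one class to them, and where a whole thing is asked for, a point or a joint stands for the part that bears it (a point fixed in the world has none). Each returns a list of dicts, best first, with "confidence" (0 to 1); they miss things now and then, are a little off and sometimes report something else, mostly with a low value. They report only what shows in the picture. A call takes as long as a camera call. They do not tell look-alikes from the thing itself.
- nets.silhouettes(camera, name): "pixels" (480x640 bool, what is visible of it) and "extent" ([left, top, right, bottom] in pixels, round what is visible of it).
- nets.pinpoint(camera, name): "location" ([column, row] in pixels: a listed point, or the origin of a listed thing).
The state is a dict: "t": time; "qpos": joint angles; "dq": joint speeds; "joint_torque": joint torques, N m; "ee_pos": TCP position; "orientation": TCP orientation; "wrist_force": force on the tool from outside, world axes, zero at the start; "wrist_torque": the same for the moment, N m; "grip_width": finger opening in m; "gripper_force": force on a finger pad.
Only numpy, scipy, OpenCV 4.12 (cv2) and the standard library are available. Lean on these libraries where they do the work, as an engineer would, in place of code of your own. Each camera call takes 0.05 s, during which the arm holds its last target. There are 200 camera calls.

## Task

The eight-sided metal spacer lying on the bench is bored from one end only. Find that end by feel on the stud of the sloping rest: slide the bored end over the stud until the spacer is fully home against the foot stop, then draw it off, turn it end for end, and lay it in the sloping rail with the solid end down against the tip of the stud, and let go so that it lies there on its own. Then take it up again and finish while still holding it in the gripper: bore straight up, still, with the spacer at least 20 cm above the bench top and clear of the rest. Do not disturb the other things on the bench.

Things in the scene. Friction and masses are not known exactly. Their poses are not given: they have to be found in the camera images.
- spacer_center (a point): Centre of the loose aluminium spacer, an eight-sided bar 56 mm long, 38 mm over flats, about 140 g. It starts lying on a flat, axis level, centre 19 mm up, any yaw. x axis: along the spacer to the bored end; z axis: square to the flat facing up at the start. Its two upright side flats (+y, -y) can be gripped from above; both ends are flat.
- spacer_mouth (a point): Centre of the bore's mouth, on the spacer's axis, 28 mm from its centre along +x; axes as spacer_center. The bore is round, 25 mm wide, 36 mm deep; the other 20 mm of the spacer is solid.
- rest: Fixed steel rest: base plate 120 x 70 x 10 mm, two thin posts and a V-rail 33 mm wide, 78 mm long, rising at 45 degrees towards +x (to the right as the robot sees it), up to 102 mm. Origin: centre of the base's underside; z up, y across the rail. The rail bears the spacer's two lower slanting flats (+y, -y flats upright) and leaves its side flats free for fingers.
- rail_foot (a point): Where the line of the rail (axis of a spacer lying in it) meets the face of the foot stop: (-35, 0, 60) mm in the rest's frame, axes as the rest. The line rises at 45 degrees in the rest's x-z plane. Spacer centre with the bored end home on the stop: 28 mm up the line; with the solid end on the stud's tip: 48 mm. Stop plate 30 mm wide.
- stud_tip (a point): Tip of the stud, which is 12 mm thick and stands 20 mm out of the foot stop along the line of the rail; at (-20.9, 0, 74.1) mm in the rest's frame; axes as the rest.
There are look-alikes about, which are no part of the job. What is shaped like the part that bears spacer_center but pink is not meant.

How it is judged:
By the outcome, as a careful person would: the job done as asked, in the order asked, and still so for the second after the job is handed in, while the arm keeps its last pose, push and grip.
It also fails if it takes over 72 s, if anything falls off the work surface, if the arm or the gripper's body presses on something with over 40 N, if the wrist force passes 120 N, or if a joint passes its speed limit or range.

## Working session

There is one attempt and no reset: what is moved stays moved. The work goes in short steps, Python scripts to look and compute and a tool call to move; the robot and the scene stay as the last step left them, time stands still between calls to the robot, and variables do not carry over. Pictures are saved under pics/ and viewed, at most 10 in all, crops included, and the job is handed in when it is done.

Besides the shell and the picture viewer there is one more tool, called after "Request:" as name(argument=value, ...), one argument or row to a line, values as JSON. send_rows: Moves the arm, as the interface text tells. Its arguments: {"type":"object","properties":{"motion":{"type":"array","items":{"type":"object","properties":{"grip":{"type":"number"},"x":{"type":"number"},"y":{"type":"number"},"z":{"type":"number"},"rx":{"type":"number"},"ry":{"type":"number"},"rz":{"type":"number"}}}},"squeeze":{"type":"number"}},"required":["motion"]}

```bash
mkdir -p pics
cat > h.py <<'E'
import numpy as np,cv2
from plant import r,eyes,nets
def snap(c,f=None):
    m=eyes.camera_model(c);p,d=eyes.camera(c)
    if f: cv2.imwrite('pics/'+f,p[:,:,::-1])
    return p,d,np.array(m['K']),np.linalg.inv(np.array(m['camera_from_world']))
def pts(d,K,T,mask=None):
    v,u=np.nonzero((d>0)&(mask if mask is not None else True))
    z=d[v,u];P=np.stack([(u-K[0,2])/K[0,0]*z,(v-K[1,2])/K[1,1]*z,z],1)
    return P@T[:3,:3].T+T[:3,3]
E
python3 - <<'E'
from h import *
np.set_printoptions(precision=4,suppress=True)
ims=[]
for c in ['side','top']:
    p,d,K,T=snap(c); ims.append(p)
    print(c,T[:3,3],T[:3,2])
    for n in ['spacer_center','rest']:
        for s in nets.silhouettes(c,n):
            P=pts(d,K,T,s['pixels']); print(n,round(s['confidence'],2),s['extent'],np.median(P,0),P.min(0),P.max(0),p[s['pixels']].mean(0))
    for n in ['spacer_center','spacer_mouth','rest','rail_foot','stud_tip']:
        for s in nets.pinpoint(c,n): 
            u,v=s['location'];z=d[int(v),int(u)];
            print(n,round(s['confidence'],2),u,v,pts(*[np.where((np.arange(480)[:,None]==int(v))&(np.arange(640)==int(u)),d,0)],K,T))
cv2.imwrite('pics/a.png',cv2.resize(np.hstack(ims),(800,300))[:,:,::-1])
cv2.imwrite('pics/top.png',ims[1][:,:,::-1]);cv2.imwrite('pics/side.png',ims[0][:,:,::-1])
E
```

```text
side [ 0.3078 -0.3989  0.5556] [ 0.2763  0.7675 -0.5785]
spacer_center 0.75 [281.9, 202.6, 311.9, 232.7] [0.5389 0.3824 0.0297] [ 0.4296 -0.0124 -0.0027] [0.5958 0.4744 0.2881] [119.2863 121.2961 122.2078]
spacer_center 0.73 [226.0, 295.1, 266.7, 328.1] [0.3823 0.1388 0.0321] [ 0.3551  0.1298 -0.002 ] [0.4188 0.2019 0.0403] [162.8103  91.6331 111.1611]
spacer_center 0.66 [453.5, 300.9, 490.8, 331.9] [0.7159 0.0129 0.0322] [ 0.6967 -0.0119 -0.0017] [0.7434 0.0716 0.0404] [190.3182 105.4135 129.1202]
spacer_center 0.97 246.2 309.3 [[0.3826 0.1408 0.0339]]
spacer_center 0.9 299.4 215.9 [[0.5465 0.3785 0.0314]]
spacer_center 0.6 473.2 317.5 [[0.7143 0.0089 0.0315]]
spacer_mouth 0.86 231.5 316.6 [[0.3574 0.1357 0.0315]]
spacer_mouth 0.68 461.9 308.6 [[0.7053 0.0294 0.035 ]]
spacer_mouth 0.6 303.5 213.9 [[0.5579 0.3868 0.0289]]
top [0.3173 0.2379 1.1588] [ 0.2275 -0.002  -0.9738]
spacer_center 0.91 [212.2, 237.7, 246.2, 272.3] [0.5451 0.39   0.0352] [ 0.5165  0.3605 -0.0034] [0.5759 0.4211 0.0427] [100.7183 105.8852 107.5809]
spacer_center 0.9 [344.7, 326.6, 369.5, 359.2] [0.3831 0.1511 0.
[... 155 characters left out ...]
[ 0.6966 -0.0269 -0.0051] [0.763  0.0453 0.0441] [132.3198  80.5571  95.6652]
rest 0.79 [305.4, 267.9, 369.4, 306.0] [0.4869 0.1863 0.0119] [0.4579 0.1252 0.0018] [0.5298 0.2447 0.1057] [78.7075 83.7851 82.2062]
spacer_center 0.78 228.0 252.5 [[0.5492 0.3934 0.0388]]
spacer_center 0.77 354.7 343.2 [[0.3849 0.1563 0.0362]]
spacer_center 0.67 425.2 170.0 [[0.7186 0.0193 0.0395]]
spacer_mouth 0.97 357.7 359.3 [[0.3563 0.1509 0.0377]]
spacer_mouth 0.83 215.0 244.6 [[ 0.5728  0.425  -0.0007]]
spacer_mouth 0.57 411.6 179.3 [[ 0.7135  0.04   -0.001 ]]
rest 0.83 332.8 284.1 [[0.4901 0.198  0.0519]]
rail_foot 0.82 320.3 279.4 [[0.497  0.2204 0.0638]]
stud_tip 0.72 325.1 284.9 [[0.4903 0.2108 0.0489]]
```

View pics/top.png

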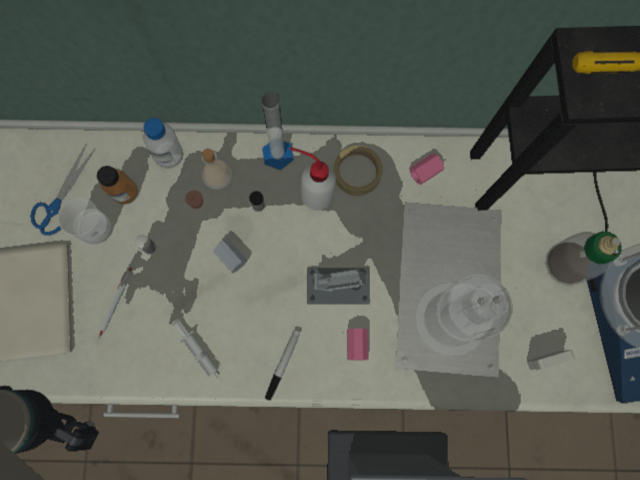

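View pics/side.png

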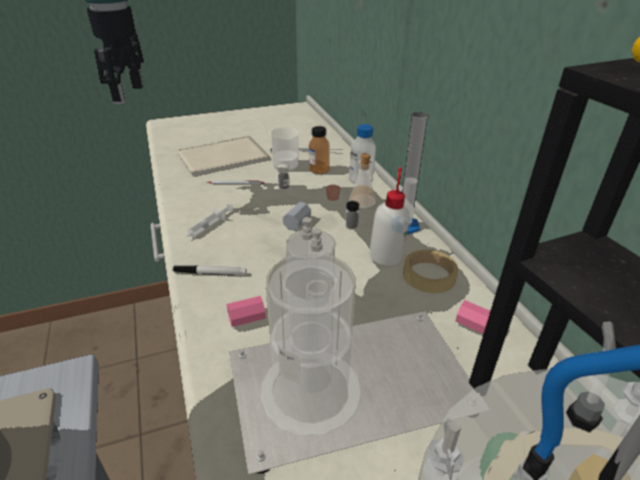

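The top view shows the grey spacer at about (228,253) and the rest at about (338,285), with its foot on the left. Pink look-alikes are at (358,344) and (427,167). The side view shows the grey spacer at (297,216).

Run:
```python
from h import *
np.set_printoptions(precision=4,suppress=True)
p,d,K,T=snap('top')
P=pts(d,K,T)
def rect(m):
    Q=P[m]; R=cv2.minAreaRect((Q[:,:2]*1000).astype(np.float32)); print(len(Q),R,np.median(Q[:,2]))
near=lambda x,y,a:(abs(P[:,0]-x)<a)&(abs(P[:,1]-y)<a)
for lo,hi in [(.03,.06),(.008,.06),(.034,.06)]: rect(near(.545,.39,.045)&(P[:,2]>lo)&(P[:,2]<hi))
n=(abs(P[:,0]-.49)<.05)&(abs(P[:,1]-.187)<.08)
for lo,hi in [(.005,.02),(.03,.2),(.005,.2)]: rect(n&(P[:,2]>lo)&(P[:,2]<hi))
t=near(.62,.25,.03); print('table z',np.median(P[t,2]))
s=r.read_state(); print(s['orientation'],s['ee_pos'],s['wrist_force'])
c=lambda x0,x1,y0,y1:p[y0:y1,x0:x1]
cv2.imwrite('pics/crop.png',cv2.resize(np.hstack([c(195,265,220,300),c(300,380,245,325)])[:,:,::-1],None,fx=5,fy=5,interpolation=cv2.INTER_CUBIC))
```

```text
484 ((546.5443725585938, 391.4164123535156), (56.595462799072266, 36.38141632080078), 41.43874740600586) 0.03598426199645155
641 ((545.987548828125, 391.776611328125), (57.28046798706055, 38.030662536621094), 42.514312744140625) 0.03463534155027914
350 ((544.946044921875, 392.4794616699219), (56.558658599853516, 29.171436309814453), 45.75825881958008) 0.03711217349589313
1409 ((489.77294921875, 187.74838256835938), (154.98072814941406, 95.42430877685547), 88.87239837646484) 0.009627809632940076
881 ((493.93060302734375, 187.010498046875), (32.34807586669922, 92.0108871459961), 0.9426469802856445) 0.07108672494116997
2293 ((489.77294921875, 187.74838256835938), (154.98072814941406, 95.42430877685547), 88.87239837646484) 0.012046341987934195
table z 0.00036751828415015897
[179.9934  -0.0028 156.1182] [0.2631 0.5944 0.2314] [ 0.1504  0.0649 -0.7376]
```

View pics/crop.png

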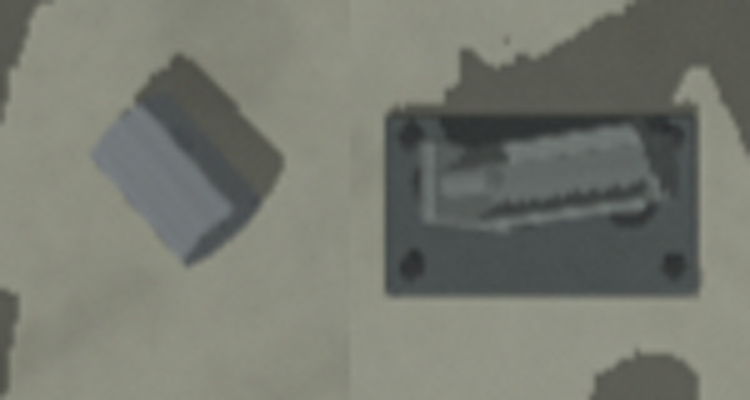

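```bash
cat > kin.py <<'E'
import numpy as np
from scipy.spatial.transform import Rotation as Ro
AL=np.radians([0,-90,90,90,90,90,-90]);A=[0,0,0,.0525,.0775,0,.076];D=[.267,0,.293,0,.3425,0,.097]
def fk(q,tool=.172):
    T=np.eye(4)
    for al,a,d,t in zip(AL,A,D,np.radians(q)):
        c,s,ca,sa=np.cos(t),np.sin(t),np.cos(al),np.sin(al)
        T=T@np.array([[c,-s,0,a],[s*ca,c*ca,-sa,-d*sa],[s*sa,c*sa,ca,d*ca],[0,0,0,1]])
    T[:3,3]+=T[:3,2]*tool
    return T
E
python3 - <<'E'
from kin import *
from plant import r
s=r.read_state();T=fk(s['qpos'])
print(T.round(4),np.hypot(*T[:2,3]),np.hypot(*s['ee_pos'][:2]),s['ee_pos'],np.degrees(np.arctan2(T[1,3],T[0,3])),Ro.from_matrix(T[:3,:3]).as_euler('xyz',True))
E
```

```text
[[ 0.4049 -0.9135 -0.0399  0.215 ]
 [-0.9081 -0.4069  0.0987 -0.5348]
 [-0.1064 -0.0038 -0.9943  0.0421]
 [ 0.      0.      0.      1.    ]] 0.5763684260977623 0.6500344967348234 [0.26312039 0.59440096 0.23137321] -68.0948486343147 [-179.78242175    6.10908265  -65.96787599]
```

Request:
send_rows(
  motion=[
    {"x": 150, "y": -105, "rz": 33, "grip": 1},
    {"x": 283, "y": -203, "rz": 66.4, "grip": 1},
    {"x": 283, "y": -203, "rz": 66.4, "grip": 1},
    {"x": 283, "y": -203, "rz": 66.4, "grip": 1},
    {"x": 283, "y": -203, "rz": 66.4, "grip": 1},
    {"x": 283, "y": -203, "rz": 66.4, "grip": 1},
    {"x": 283, "y": -203, "rz": 66.4, "grip": 1},
    {"x": 283, "y": -203, "rz": 66.4, "grip": 1},
    {"x": 283, "y": -203, "rz": 66.4, "grip": 1},
    {"x": 283, "y": -203, "rz": 66.4, "grip": 1},
    {"x": 283, "y": -203, "rz": 66.4, "grip": 1},
    {"x": 283, "y": -203, "rz": 66.4, "grip": 1},
    {"x": 283, "y": -203, "rz": 66.4, "grip": 1},
  ],
)

```text
invalid input
```

Run:
```python
from h import *
np.set_printoptions(precision=4,suppress=True)
s=r.read_state(); print(s['t'],s['qpos'],s['orientation'],s['ee_pos'],s['grip_width'])
p,d,K,T=snap('wrist','w1.png')
print(T[:3,3],T[:3,2])
P=pts(d,K,T)
n=(abs(P[:,0]-.545)<.045)&(abs(P[:,1]-.39)<.045)
for lo,hi in [(.03,.06),(.008,.06),(.035,.06)]:
    Q=P[n&(P[:,2]>lo)&(P[:,2]<hi)]; print(len(Q),cv2.minAreaRect((Q[:,:2]*1000).astype(np.float32)),np.median(Q[:,2]))
for q in ['spacer_mouth','spacer_center','stud_tip','rail_foot','rest']:
    for m in nets.pinpoint('wrist',q): print(q,m)
```

```text
0.85 [-69.89    36.       2.2057  86.9394  -1.5473  57.0837  -1.1462] [179.9934  -0.0028 156.1182] [0.2631 0.5944 0.2314] 0.08512833107749232
[0.1926 0.6272 0.375 ] [ 0.2764 -0.1221 -0.9532]
0 ((0.0, 0.0), (0.0, 0.0), 0.0) nan
0 ((0.0, 0.0), (0.0, 0.0), 0.0) nan
0 ((0.0, 0.0), (0.0, 0.0), 0.0) nan
rest {'location': [120.4, 463.3], 'confidence': 0.68}
  return _methods._mean(a, axis=axis, dtype=dtype,
  ret = ret.dtype.type(ret / rcount)
```

View pics/w1.png

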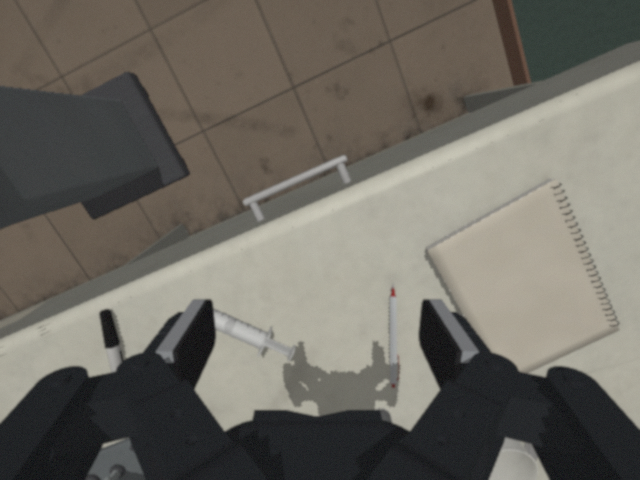

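The move was refused and the arm is still at the start. The wrist picture shows only the bench edge, the syringe at (250,330) and the notebook at (520,270). I'll retry with every key given.

Request:
send_rows(
  motion=[
    {"x": 150, "y": -105, "z": 0, "rx": 0, "ry": 0, "rz": 33, "grip": 1.0},
    {"x": 283, "y": -203, "z": 0, "rx": 0, "ry": 0, "rz": 66.4, "grip": 1.0},
    {"x": 283, "y": -203, "z": 0, "rx": 0, "ry": 0, "rz": 66.4, "grip": 1.0},
    {"x": 283, "y": -203, "z": 0, "rx": 0, "ry": 0, "rz": 66.4, "grip": 1.0},
    {"x": 283, "y": -203, "z": 0, "rx": 0, "ry": 0, "rz": 66.4, "grip": 1.0},
    {"x": 283, "y": -203, "z": 0, "rx": 0, "ry": 0, "rz": 66.4, "grip": 1.0},
    {"x": 283, "y": -203, "z": 0, "rx": 0, "ry": 0, "rz": 66.4, "grip": 1.0},
    {"x": 283, "y": -203, "z": 0, "rx": 0, "ry": 0, "rz": 66.4, "grip": 1.0},
    {"x": 283, "y": -203, "z": 0, "rx": 0, "ry": 0, "rz": 66.4, "grip": 1.0},
    {"x": 283, "y": -203, "z": 0, "rx": 0, "ry": 0, "rz": 66.4, "grip": 1.0},
    {"x": 283, "y": -203, "z": 0, "rx": 0, "ry": 0, "rz": 66.4, "grip": 1.0},
    {"x": 283, "y": -203, "z": 0, "rx": 0, "ry": 0, "rz": 66.4, "grip": 1.0},
    {"x": 283, "y": -203, "z": 0, "rx": 0, "ry": 0, "rz": 66.4, "grip": 1.0},
  ],
  squeeze=40,
)

```text
t: 2.23
ee_pos: [0.5451, 0.3925, 0.2314]
orientation: [180.0, -0.0, -137.4]
wrist_force: [-1.0, 1.3, 0.4]
grip_width: 0.0853
gripper_force: 0.0
```

```bash
cat > look.py <<'E'
from h import *
import sys
np.set_printoptions(precision=4,suppress=True)
s=r.read_state(); print(s['t'],s['qpos'],s['orientation'],s['ee_pos'],s['grip_width'],s['wrist_force'])
p,d,K,T=snap('wrist',sys.argv[1])
print(T[:3,3],T[:3,2])
P=pts(d,K,T)
n=(abs(P[:,0]-.545)<.045)&(abs(P[:,1]-.39)<.045)
for lo,hi in [(.03,.06),(.008,.06),(.035,.06)]:
    Q=P[n&(P[:,2]>lo)&(P[:,2]<hi)]
    if len(Q): print(len(Q),cv2.minAreaRect((Q[:,:2]*1000).astype(np.float32)),np.median(Q[:,2]))
for q in ['spacer_mouth','spacer_center','stud_tip','rail_foot','rest']:
    for m in nets.pinpoint('wrist',q): print(q,m)
E
python3 look.py w2.png
```

```text
2.2333 [-29.2259  38.5558 -15.8475  82.7145  11.2482  60.2911  85.1843] [ 179.9545   -0.0028 -137.4443] [0.5451 0.3925 0.2314] 0.0852978235173748 [-1.0159  1.2885  0.3761]
[0.4883 0.3418 0.3751] [ 0.2224  0.2043 -0.9533]
1896 ((547.0274658203125, 395.326171875), (55.76877212524414, 34.932003021240234), 41.676883697509766) 0.03816690343910312
2215 ((547.11328125, 395.13885498046875), (55.88129806518555, 37.932289123535156), 42.77702331542969) 0.037116795671654546
1353 ((547.48974609375, 394.8579406738281), (55.81562423706055, 26.144107818603516), 43.04866409301758) 0.03883696710694845
spacer_mouth {'location': [317.5, 234.4], 'confidence': 0.85}
spacer_center {'location': [317.6, 206.5], 'confidence': 0.88}
stud_tip {'location': [179.7, 4.2], 'confidence': 0.79}
rail_foot {'location': [201.4, 21.8], 'confidence': 0.92}
rest {'location': [192.0, 9.0], 'confidence': 0.92}
```

View pics/w2.png

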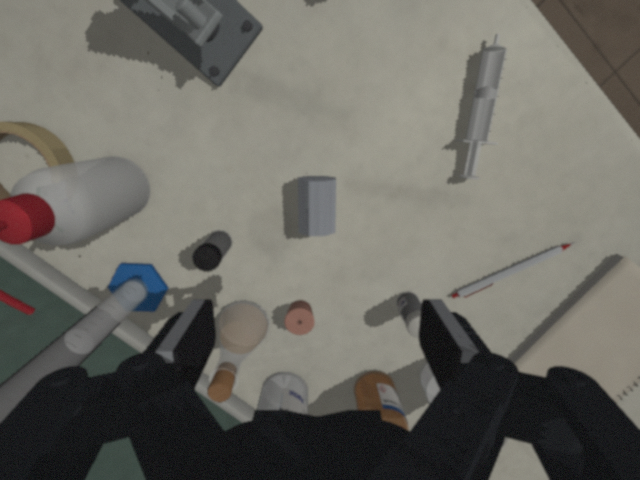

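The wrist view shows the spacer at (318,207) between the fingers' line and the rest at about (200,20). I'll descend and grip.

Request:
send_rows(
  motion=[
    {"x": 2, "y": 1, "z": -40, "rx": 0, "ry": 0, "rz": 0, "grip": 1.0},
    {"x": 2, "y": 1, "z": -80, "rx": 0, "ry": 0, "rz": 0, "grip": 1.0},
    {"x": 2, "y": 1, "z": -120, "rx": 0, "ry": 0, "rz": 0, "grip": 1.0},
    {"x": 2, "y": 1, "z": -160, "rx": 0, "ry": 0, "rz": 0, "grip": 1.0},
    {"x": 2, "y": 1, "z": -195, "rx": 0, "ry": 0, "rz": 0, "grip": 1.0},
    {"x": 2, "y": 1, "z": -215, "rx": 0, "ry": 0, "rz": 0, "grip": 1.0},
    {"x": 2, "y": 1, "z": -225, "rx": 0, "ry": 0, "rz": 0, "grip": 1.0},
    {"x": 2, "y": 1, "z": -229, "rx": 0, "ry": 0, "rz": 0, "grip": 1.0},
    {"x": 2, "y": 1, "z": -229, "rx": 0, "ry": 0, "rz": 0, "grip": 1.0},
    {"x": 2, "y": 1, "z": -229, "rx": 0, "ry": 0, "rz": 0, "grip": 0.3},
    {"x": 2, "y": 1, "z": -229, "rx": 0, "ry": 0, "rz": 0, "grip": 0.3},
    {"x": 2, "y": 1, "z": -229, "rx": 0, "ry": 0, "rz": 0, "grip": 0.3},
    {"x": 2, "y": 1, "z": -229, "rx": 0, "ry": 0, "rz": 0, "grip": 0.3},
    {"x": 2, "y": 1, "z": -229, "rx": 0, "ry": 0, "rz": 0, "grip": 0.3},
    {"x": 2, "y": 1, "z": -229, "rx": 0, "ry": 0, "rz": 0, "grip": 0.3},
    {"x": 2, "y": 1, "z": -229, "rx": 0, "ry": 0, "rz": 0, "grip": 0.3},
    {"x": 2, "y": 1, "z": -229, "rx": 0, "ry": 0, "rz": 0, "grip": 0.3},
  ],
  squeeze=50,
)

```text
t: 3.95
ee_pos: [0.5489, 0.3932, 0.0039]
orientation: [-180.0, 0.1, -137.5]
wrist_force: [-0.0, 0.1, 6.9]
grip_width: 0.0372
gripper_force: 51.3
```

Request:
send_rows(
  motion=[
    {"x": 0, "y": 0, "z": 30, "rx": 0, "ry": 0, "rz": 0, "grip": 0.3},
    {"x": 0, "y": 0, "z": 70, "rx": 0, "ry": 0, "rz": 0, "grip": 0.3},
    {"x": 0, "y": 0, "z": 110, "rx": 0, "ry": 0, "rz": 0, "grip": 0.3},
    {"x": 0, "y": 0, "z": 150, "rx": 0, "ry": 0, "rz": 0, "grip": 0.3},
    {"x": -10, "y": -25, "z": 180, "rx": 0, "ry": 0, "rz": 7, "grip": 0.3},
    {"x": -20, "y": -50, "z": 210, "rx": 0, "ry": 0, "rz": 14, "grip": 0.3},
    {"x": -30, "y": -75, "z": 235, "rx": 0, "ry": 0, "rz": 21, "grip": 0.3},
    {"x": -38, "y": -100, "z": 248, "rx": 0, "ry": 0, "rz": 28, "grip": 0.3},
    {"x": -47, "y": -125, "z": 248, "rx": 0, "ry": 0, "rz": 35, "grip": 0.3},
    {"x": -54, "y": -150, "z": 248, "rx": 0, "ry": 0, "rz": 42, "grip": 0.3},
    {"x": -54, "y": -160, "z": 248, "rx": 0, "ry": 0, "rz": 47.5, "grip": 0.3},
    {"x": -54, "y": -160, "z": 248, "rx": 0, "ry": 0, "rz": 47.5, "grip": 0.3},
    {"x": -54, "y": -160, "z": 248, "rx": 0, "ry": 0, "rz": 47.5, "grip": 0.3},
  ],
)

```text
t: 5.03
ee_pos: [0.4944, 0.232, 0.2505]
orientation: [-180.0, 0.0, -90.2]
wrist_force: [0.6, 0.4, -2.0]
grip_width: 0.0371
gripper_force: 50.9
```

```bash
cat > rest.py <<'E'
from h import *
import sys
np.set_printoptions(precision=4,suppress=True)
s=r.read_state(); print(s['t'],s['qpos'],s['orientation'],s['ee_pos'],s['grip_width'],s['wrist_force'])
for cam in ['top','wrist']:
    p,d,K,T=snap(cam,sys.argv[1]+cam+'.png')
    print(cam,T[:3,3],T[:3,2])
    for q in ['rest']:
      for m in nets.silhouettes(cam,q)[:1]: print(q,m['confidence'],m['extent'])
    for q in ['stud_tip','rail_foot','rest']:
        for m in nets.pinpoint(cam,q)[:1]:
            u,v=m['location']; z0=dict(stud_tip=.0741,rail_foot=.06,rest=0.)[q]
            ray=T[:3,:3]@np.array([(u-K[0,2])/K[0,0],(v-K[1,2])/K[1,1],1]); print(q,round(m['confidence'],2),u,v,T[:3,3]+ray*(z0-T[2,3])/ray[2])
    P=pts(d,K,T)
    n=(abs(P[:,0]-.49)<.043)&(abs(P[:,1]-.187)<.07)
    for lo,hi in [(.007,.013),(.03,.12),(.09,.12)]:
        Q=P[n&(P[:,2]>lo)&(P[:,2]<hi)]
        if len(Q): print(lo,len(Q),np.percentile(Q,[1,99],axis=0).ravel(),cv2.minAreaRect((Q[:,:2]*1000).astype(np.float32)))
E
python3 rest.py r1
```

```text
5.0333 [ -7.2949  28.6867 -31.0311 101.7742  17.704   54.3983 134.1326] [-179.9809    0.0276  -90.2301] [0.4944 0.232  0.2505] 0.037089100753607815 [ 0.6082  0.3886 -1.9556]
top [0.3173 0.2379 1.1588] [ 0.2275 -0.002  -0.9738]
rest 0.92 [307.0, 267.3, 371.7, 306.0]
stud_tip 0.9 326.1 278.0 [0.4973 0.2096 0.0741]
rail_foot 0.86 320.6 280.3 [0.4953 0.2192 0.06  ]
rest 0.76 337.0 285.1 [0.4962 0.1865 0.    ]
0.007 708 [0.4583 0.1261 0.0071 0.5233 0.2435 0.0129] ((493.1148681640625, 185.0067138671875), (69.14012145996094, 118.09974670410156), 1.1137950420379639)
0.03 633 [0.4785 0.1431 0.0447 0.5091 0.2151 0.1031] ((494.2007141113281, 179.97335815429688), (32.633026123046875, 77.27881622314453), 1.942992925643921)
0.09 137 [0.4787 0.1413 0.0901 0.5089 0.1696 0.1065] ((494.743896484375, 155.90420532226562), (31.732526779174805, 28.697851181030273), 3.7054953575134277)
wrist [0.494  0.1582 0.3939] [ 0.0005  0.3021 -0.9533]
rest 0.81 [282.5, 91.7, 349.3, 208.3]
stud_tip 0.96 318.8 184.8 [0.4924 0.2114 0.0741]
rail_foot 0.94 317.2 196.0 [0.4938 0.2245 0.06  ]
rest 0.72 315.9 155.7 [0.4953 0.1918 0.    ]
0.007 3739 [0.4604 0.1297 0.0083 0.5296 0.2469 0.0127] ((494.9400634765625, 188.78964233398438), (70.093505859375, 120.09282684326172), 1.1171071529388428)
0.03 3512 [0.4795 0.1457 0.0472 0.5103 0.234  0.1051] ((494.79400634765625, 190.98043823242188), (31.954927444458008, 92.59807586669922), 1.056511402130127)
0.09 1083 [0.4798 0.1449 0.0903 0.5107 0.1736 0.1057] ((495.29315185546875, 160.10174560546875), (32.1535758972168, 30.4594783782959), 0.05173986032605171)
```

View pics/r1wrist.png

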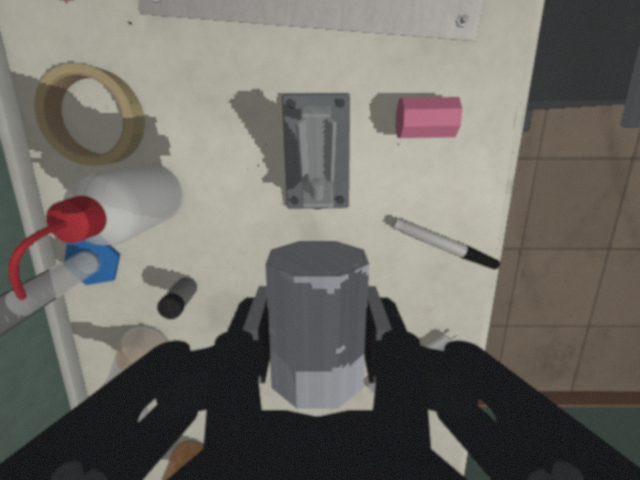

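The wrist view shows the spacer held at (317,325), and its upper-facing end at (318,258) looks plain. So the other end, the one toward the foot, is probably bored. The rest is at (316,150), with the stud foot near (318,190).

```bash
cat > plan.py <<'E'
import numpy as np
from scipy.spatial.transform import Rotation as Ro
w=np.radians(-88.9); ex=np.array([np.cos(w),np.sin(w),0]); ey=np.array([-np.sin(w),np.cos(w),0]); ez=np.array([0,0,1.])
foot=np.array([.4943,.187,0])-.035*ex+.06*ez
u=(ex+ez)/2**.5      # up the line
n=(ez-ex)/2**.5      # square to rail, outwards
def delta(cur_pos,cur_rpy,pos,R):
    d=(np.array(pos)-cur_pos)*1000; rv=(R*Ro.from_euler('xyz',cur_rpy,degrees=True).inv()).as_rotvec(degrees=True)
    return d.round(1),rv.round(2)
E
python3 - <<'E'
from h import *; from plan import *
np.set_printoptions(precision=4,suppress=True)
s=r.read_state(); p,d,K,T=snap('wrist'); P=pts(d,K,T)-s['ee_pos']
m=(abs(P[:,0])<.006)&(abs(P[:,1])<.06)&(abs(P[:,2])<.05); Q=P[m]
for a in np.arange(-.036,.036,.004):
    k=Q[(Q[:,1]>=a)&(Q[:,1]<a+.004)]
    if len(k): print(round(a,3),len(k),np.percentile(k[:,2],[5,50,95]))
k=Q[Q[:,2]>.028]; print('ends',np.percentile(k[:,1],[0,1,50,99,100]))
# tool at rail: z=-n, x = u for yaw -90 case (tool x = rest ex side), y = z x x
Rt=Ro.from_matrix(np.c_[u,np.cross(-n,u),-n])
print('tilt',delta(s['ee_pos'],s['orientation'],s['ee_pos'],Rt),Rt.as_euler('xyz',True))
for ss,h in [(.085,.002),(.070,.002),(.03,.0)]:
    C=foot+ss*u+h*n; print(ss,C,delta(s['ee_pos'],s['orientation'],C-.0151*n,Rt)[0],C-.0151*n)
print(foot,u,n)
E
```

```text
-0.028 1392 [0.0024 0.0249 0.0356]
-0.024 376 [0.0344 0.0352 0.0361]
-0.02 372 [0.0344 0.0352 0.0361]
-0.016 354 [0.0343 0.0352 0.0361]
-0.012 354 [0.0344 0.0352 0.0361]
-0.008 338 [0.0344 0.0353 0.0362]
-0.004 314 [0.0344 0.0352 0.036 ]
-0.0 315 [0.0344 0.0352 0.036 ]
0.004 302 [0.0344 0.0352 0.0361]
0.008 308 [0.0343 0.0352 0.0361]
0.012 291 [0.0343 0.0351 0.036 ]
0.016 287 [0.0343 0.0352 0.036 ]
0.02 277 [0.0343 0.0352 0.0361]
0.024 261 [0.0343 0.0352 0.036 ]
0.028 14 [0.0342 0.0346 0.0349]
ends [-0.0278 -0.0273 -0.0041  0.0275  0.029 ]
tilt (array([0., 0., 0.]), array([-45.  ,  -0.46,   1.01])) [180.  -45.  -88.9]
0.085 [0.4948 0.1633 0.1215] [   0.9  -80.1 -139.4] [0.495  0.1526 0.1108]
0.07 [0.4946 0.1739 0.1109] [   0.7  -69.5 -150. ] [0.4948 0.1632 0.1002]
0.03 [0.494  0.2008 0.0812] [   0.2  -42.7 -179.7] [0.4942 0.1901 0.0705]
[0.4936 0.222  0.06  ] [ 0.0136 -0.707   0.7071] [-0.0136  0.707   0.7071]
```

Request:
send_rows(
  motion=[
    {"x": 0, "y": -10, "z": 0, "rx": -7, "ry": -0.1, "rz": 0.2, "grip": 0.3},
    {"x": 0, "y": -25, "z": 0, "rx": -14, "ry": -0.2, "rz": 0.4, "grip": 0.3},
    {"x": 0, "y": -40, "z": -10, "rx": -21, "ry": -0.3, "rz": 0.5, "grip": 0.3},
    {"x": 0, "y": -55, "z": -30, "rx": -28, "ry": -0.4, "rz": 0.7, "grip": 0.3},
    {"x": 1, "y": -70, "z": -50, "rx": -35, "ry": -0.4, "rz": 0.8, "grip": 0.3},
    {"x": 1, "y": -85, "z": -75, "rx": -42, "ry": -0.5, "rz": 0.9, "grip": 0.3},
    {"x": 1, "y": -98, "z": -100, "rx": -45, "ry": -0.5, "rz": 1.0, "grip": 0.3},
    {"x": 1, "y": -105, "z": -114, "rx": -45, "ry": -0.5, "rz": 1.0, "grip": 0.3},
    {"x": 1, "y": -105, "z": -114, "rx": -45, "ry": -0.5, "rz": 1.0, "grip": 0.3},
    {"x": 1, "y": -105, "z": -114, "rx": -45, "ry": -0.5, "rz": 1.0, "grip": 0.3},
  ],
)

```text
t: 6.42
ee_pos: [0.4951, 0.1275, 0.1359]
orientation: [-180.0, -45.0, -88.9]
wrist_force: [-0.3, 0.4, -1.7]
grip_width: 0.0371
gripper_force: 50.9
```

```bash
cat > st.py <<'E'
from h import *; from plan import *; import sys
np.set_printoptions(precision=4,suppress=True)
s=r.read_state();R=Ro.from_euler('xyz',s['orientation'],degrees=True).as_matrix()
o=float(sys.argv[1]) if len(sys.argv)>1 else .016
C=s['ee_pos']-o*R[:,2]
v=C-foot
print('t',s['t'],'q',s['qpos'],s['orientation'],s['ee_pos'],'w',s['grip_width'],'F',s['wrist_force'],'M',s['wrist_torque'])
print('s,h,lat mm',v@u*1000,v@n*1000,v@ey*1000,'toolz',R[:,2],'toolx',R[:,0],'F along u,n',np.dot(s['wrist_force'],u),np.dot(s['wrist_force'],n))
E
python3 st.py
```

```text
t 6.4167 q [-31.7208  48.7468 -13.6163 100.0277  43.3056  74.4237 108.9021] [-179.9849  -45.0132  -88.9264] [0.4951 0.1275 0.1359] w 0.037087262511799425 F [-0.3172  0.3518 -1.6991] M [ 0.9654 -0.0234  0.0113]
s,h,lat mm 120.48462384810627 2.8412752784553787 -0.3723543231575183 toolz [ 0.0135 -0.7071 -0.7069] toolx [ 0.0132 -0.7068  0.7073] F along u,n -1.4544679169738965 -0.94846527731809
```

Request:
send_rows(
  motion=[
    {"x": 0, "y": 15, "z": -16, "rx": 0, "ry": 0, "rz": 0, "grip": 0.3},
    {"x": -0.5, "y": 30, "z": -32, "rx": 0, "ry": 0, "rz": 0, "grip": 0.3},
    {"x": -1, "y": 38, "z": -40, "rx": 0, "ry": 0, "rz": 0, "grip": 0.3},
    {"x": -1, "y": 45, "z": -47, "rx": 0, "ry": 0, "rz": 0, "grip": 0.3},
    {"x": -1, "y": 45, "z": -47, "rx": 0, "ry": 0, "rz": 0, "grip": 0.3},
    {"x": -1, "y": 45, "z": -47, "rx": 0, "ry": 0, "rz": 0, "grip": 0.3},
  ],
)

```text
t: 6.92
ee_pos: [0.4945, 0.1724, 0.0901]
orientation: [-179.8, -45.0, -89.0]
wrist_force: [0.6, -0.4, -1.5]
grip_width: 0.0369
gripper_force: 50.9
```

```bash
python3 st.py
python3 - <<'E'
from h import *
p,d,K,T=snap('wrist'); cv2.imwrite('pics/w4.png',p[:,:,::-1])
E
```

```text
t 6.9167 q [-34.9893  54.3076 -13.8204  95.6382  42.6461  74.6058 106.112 ] [-179.8389  -45.0023  -89.0137] [0.4945 0.1724 0.0901] w 0.03689872759224657 F [ 0.6037 -0.3733 -1.4826] M [0.9372 0.0234 0.0055]
s,h,lat mm 56.344086227688145 2.2288843521482633 -0.11371130875379566 toolz [ 0.015  -0.707  -0.7071] toolx [ 0.0122 -0.707   0.7071] F along u,n -0.7762678513426121 -1.3204925523833437
```

View pics/w4.png

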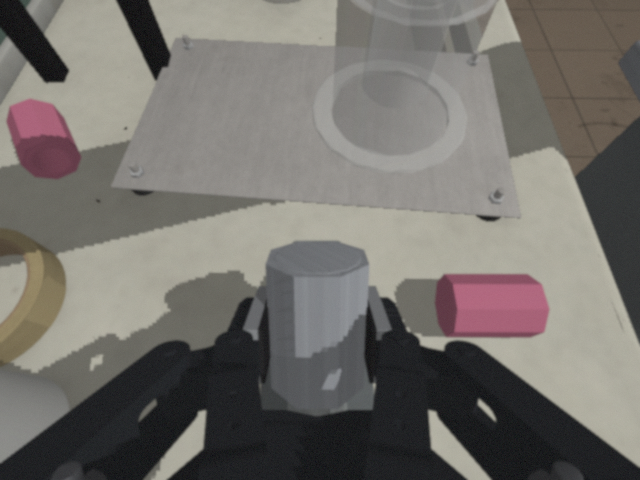

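The spacer is held at (317,330), and its upper end at (318,258) is plainly solid. I'll slide the bored end down over the stud.

Request:
send_rows(
  motion=[
    {"x": 0, "y": 4, "z": -4.5, "rx": 0, "ry": 0, "rz": 0, "grip": 0.3},
    {"x": 0, "y": 8, "z": -8.5, "rx": 0, "ry": 0, "rz": 0, "grip": 0.3},
    {"x": 0, "y": 12, "z": -12.5, "rx": 0, "ry": 0, "rz": 0, "grip": 0.3},
    {"x": -0.3, "y": 15, "z": -15.5, "rx": 0, "ry": 0, "rz": 0, "grip": 0.3},
    {"x": -0.3, "y": 15, "z": -15.5, "rx": 0, "ry": 0, "rz": 0, "grip": 0.3},
    {"x": -0.3, "y": 15, "z": -15.5, "rx": 0, "ry": 0, "rz": 0, "grip": 0.3},
  ],
)

```text
t: 7.47
ee_pos: [0.4938, 0.1879, 0.0734]
orientation: [-179.9, -45.0, -88.9]
wrist_force: [0.1, 0.9, -1.7]
grip_width: 0.0375
gripper_force: 51.0
```

```bash
python3 st.py
```

```text
t 7.4667 q [-36.0616  56.2933 -13.8988  93.9124  42.3962  74.7244 105.3902] [-179.9168  -44.9779  -88.9256] [0.4938 0.1879 0.0734] w 0.037465264476362156 F [ 0.0805  0.9488 -1.6712] M [ 1.0652 -0.0508  0.0624]
s,h,lat mm 33.63066238880173 1.3966021110805662 -0.47916843344266846 toolz [ 0.0147 -0.7067 -0.7074] toolx [ 0.0133 -0.7073  0.7068] F along u,n -1.8514444130225627 -0.5120076444658447
```

Request:
send_rows(
  motion=[
    {"x": 0, "y": 2, "z": -2, "rx": 0, "ry": 0, "rz": 0, "grip": 0.3},
    {"x": 0, "y": 3, "z": -3, "rx": 0, "ry": 0, "rz": 0, "grip": 0.3},
    {"x": 0, "y": 4, "z": -4, "rx": 0, "ry": 0, "rz": 0, "grip": 0.3},
    {"x": 0, "y": 4, "z": -4, "rx": 0, "ry": 0, "rz": 0, "grip": 0.3},
    {"x": 0, "y": 4, "z": -4, "rx": 0, "ry": 0, "rz": 0, "grip": 0.3},
  ],
)

```text
t: 7.88
ee_pos: [0.4939, 0.1915, 0.0697]
orientation: [-179.9, -45.0, -89.0]
wrist_force: [1.0, 0.2, -1.8]
grip_width: 0.0369
gripper_force: 51.0
```

```bash
python3 st.py
```

```text
t 7.8833 q [-36.3072  56.7632 -13.9035  93.4482  42.3221  74.7948 105.2369] [-179.9072  -44.9842  -88.9614] [0.4939 0.1915 0.0697] w 0.036927424672895275 F [ 0.9745  0.2193 -1.7528] M [1.0583 0.0038 0.0816]
s,h,lat mm 28.396315459051042 1.291750898258603 -0.37078657284609096 toolz [ 0.0144 -0.7068 -0.7073] toolx [ 0.0128 -0.7072  0.7069] F along u,n -1.3812079918177793 -1.097651454845707
```

No contact yet, so I'll go further in small steps.

Request:
send_rows(
  motion=[
    {"x": 0, "y": 1, "z": -1, "rx": 0, "ry": 0, "rz": 0, "grip": 0.3},
    {"x": 0, "y": 2, "z": -2, "rx": 0, "ry": 0, "rz": 0, "grip": 0.3},
    {"x": 0, "y": 2, "z": -2, "rx": 0, "ry": 0, "rz": 0, "grip": 0.3},
    {"x": 0, "y": 2, "z": -2, "rx": 0, "ry": 0, "rz": 0, "grip": 0.3},
  ],
)

```text
t: 8.22
ee_pos: [0.4939, 0.1923, 0.0688]
orientation: [-179.9, -45.2, -89.0]
wrist_force: [-0.4, -2.3, 5.3]
grip_width: 0.0372
gripper_force: 51.3
```

```bash
python3 st.py
```

```text
t 8.2167 q [-36.4337  56.9653 -13.8623  93.2325  42.3024  74.9839 105.1663] [-179.8854  -45.1625  -89.0182] [0.4939 0.1923 0.0688] w 0.037238054479835296 F [-0.4068 -2.2659  5.3193] M [-0.3029  0.1031  0.0038]
s,h,lat mm 27.15485724424938 1.260626430019752 -0.29907063628024433 toolz [ 0.0142 -0.709  -0.7051] toolx [ 0.0121 -0.705   0.7091] F along u,n 5.357682268519449 2.164885016849932
```

Request:
send_rows(
  motion=[
    {"x": 0, "y": 0.5, "z": -1.5, "rx": 0, "ry": 0, "rz": 0, "grip": 0.3},
    {"x": 0, "y": 0.5, "z": -2.5, "rx": 0, "ry": 0, "rz": 0, "grip": 0.3},
    {"x": 0, "y": 0.5, "z": -2.5, "rx": 0, "ry": 0, "rz": 0, "grip": 0.3},
    {"x": 0, "y": 0.5, "z": -2.5, "rx": 0, "ry": 0, "rz": 0, "grip": 0.3},
  ],
)

```text
t: 8.55
ee_pos: [0.4939, 0.1923, 0.0687]
orientation: [-179.8, -45.3, -89.1]
wrist_force: [-1.7, 0.2, 16.2]
grip_width: 0.0373
gripper_force: 52.5
```

```bash
python3 st.py
```

```text
t 8.55 q [-36.5054  57.0667 -13.8435  93.1535  42.3479  75.147  105.0636] [-179.8174  -45.3499  -89.0852] [0.4939 0.1923 0.0687] w 0.0373027005696217 F [-1.662   0.1736 16.1709] M [-1.7064  0.4649 -0.2142]
s,h,lat mm 27.048151795944467 1.1680133997807387 -0.3026243603709235 toolz [ 0.0145 -0.7113 -0.7028] toolx [ 0.0112 -0.7027  0.7114] F along u,n 11.28927101638405 11.579786781094022
```

Request:
send_rows(
  motion=[
    {"x": 0.3, "y": -10, "z": 12, "rx": 0, "ry": 0, "rz": 0, "grip": 0.3},
    {"x": 0.6, "y": -30, "z": 32, "rx": 0, "ry": 0, "rz": 0, "grip": 0.3},
    {"x": 1, "y": -55, "z": 58, "rx": 0, "ry": 0, "rz": 0, "grip": 0.3},
    {"x": 1, "y": -67, "z": 75, "rx": 0, "ry": 0, "rz": 0, "grip": 0.3},
    {"x": 1, "y": -55, "z": 110, "rx": 0, "ry": 0, "rz": 0, "grip": 0.3},
    {"x": 1, "y": -40, "z": 140, "rx": 0, "ry": 0, "rz": 0, "grip": 0.3},
    {"x": 1, "y": -25, "z": 165, "rx": 0, "ry": -5, "rz": -5, "grip": 0.3},
    {"x": 1, "y": -20, "z": 170, "rx": 0.2, "ry": -10, "rz": -10, "grip": 0.3},
    {"x": 1, "y": -20, "z": 170, "rx": 0.3, "ry": -15, "rz": -15, "grip": 0.3},
    {"x": 1, "y": -20, "z": 170, "rx": 0.4, "ry": -20, "rz": -20, "grip": 0.3},
    {"x": 1, "y": -20, "z": 170, "rx": 0.5, "ry": -25, "rz": -25, "grip": 0.3},
    {"x": 1, "y": -20, "z": 170, "rx": 0.6, "ry": -30, "rz": -30, "grip": 0.3},
    {"x": 1, "y": -20, "z": 170, "rx": 0.7, "ry": -35, "rz": -35, "grip": 0.3},
    {"x": 1, "y": -20, "z": 170, "rx": 0.8, "ry": -40, "rz": -40, "grip": 0.3},
    {"x": 1, "y": -20, "z": 170, "rx": 0.9, "ry": -45, "rz": -45, "grip": 0.3},
    {"x": 1, "y": -20, "z": 170, "rx": 1.0, "ry": -50, "rz": -50, "grip": 0.3},
    {"x": 1, "y": -20, "z": 170, "rx": 1.1, "ry": -55, "rz": -55, "grip": 0.3},
    {"x": 1, "y": -20, "z": 170, "rx": 1.2, "ry": -60, "rz": -60, "grip": 0.3},
    {"x": 1, "y": -20, "z": 170, "rx": 1.3, "ry": -63.6, "rz": -63.6, "grip": 0.3},
    {"x": 1, "y": -20, "z": 170, "rx": 1.3, "ry": -63.6, "rz": -63.6, "grip": 0.3},
  ],
)

```text
t: 10.22
ee_pos: [0.4945, 0.1742, 0.2348]
orientation: [-135.1, 0.1, -178.9]
wrist_force: [0.3, -0.4, -0.9]
grip_width: 0.0372
gripper_force: 51.0
```

```bash
python3 st.py
python3 - <<'E'
from h import *; from plan import *
s=r.read_state()
Rf=Ro.from_matrix(np.c_[-u,np.cross(-n,-u),-n]); print(delta(s['ee_pos'],s['orientation'],s['ee_pos'],Rf))
E
```

```text
t 10.2167 q [-47.3939  42.2158   7.0963  92.9915  28.8717  78.3053  35.6389] [-135.0685    0.1049 -178.9284] [0.4945 0.1742 0.2348] w 0.037158426020876795 F [ 0.3358 -0.4342 -0.8979] M [1.0261 0.0229 0.0145]
s,h,lat mm 157.44956354656134 105.8279301801001 -0.10070134289587718 toolz [ 0.0145 -0.7061 -0.708 ] toolx [-0.9998 -0.0187 -0.0018] F along u,n -0.3233477060213816 -0.9464144646001392
(array([0., 0., 0.]), array([  1.21, -63.49, -63.64]))
```

Request:
send_rows(
  motion=[
    {"x": 0, "y": 0, "z": 0, "rx": 0.1, "ry": -5, "rz": -5, "grip": 0.3},
    {"x": 0, "y": 0, "z": 0, "rx": 0.2, "ry": -10, "rz": -10, "grip": 0.3},
    {"x": 0, "y": 0, "z": 0, "rx": 0.3, "ry": -15, "rz": -15, "grip": 0.3},
    {"x": 0, "y": 0, "z": 0, "rx": 0.4, "ry": -20, "rz": -20, "grip": 0.3},
    {"x": 0, "y": 0, "z": 0, "rx": 0.5, "ry": -25, "rz": -25, "grip": 0.3},
    {"x": 0, "y": 0, "z": 0, "rx": 0.6, "ry": -30, "rz": -30, "grip": 0.3},
    {"x": 0, "y": 0, "z": 0, "rx": 0.7, "ry": -35, "rz": -35, "grip": 0.3},
    {"x": 0, "y": 0, "z": 0, "rx": 0.8, "ry": -40, "rz": -40, "grip": 0.3},
    {"x": 0, "y": 0, "z": 0, "rx": 0.9, "ry": -45, "rz": -45, "grip": 0.3},
    {"x": 0, "y": 0, "z": 0, "rx": 1.0, "ry": -50, "rz": -50, "grip": 0.3},
    {"x": 0, "y": 0, "z": 0, "rx": 1.1, "ry": -55, "rz": -55, "grip": 0.3},
    {"x": 0, "y": 0, "z": 0, "rx": 1.2, "ry": -60, "rz": -60, "grip": 0.3},
    {"x": 0, "y": 0, "z": 0, "rx": 1.2, "ry": -63.6, "rz": -63.6, "grip": 0.3},
    {"x": 0, "y": 0, "z": 0, "rx": 1.2, "ry": -63.6, "rz": -63.6, "grip": 0.3},
    {"x": 0, "y": 0, "z": 0, "rx": 1.2, "ry": -63.6, "rz": -63.6, "grip": 0.3},
  ],
)

```text
t: 11.47
ee_pos: [0.4945, 0.1741, 0.2349]
orientation: [-179.6, 45.0, 91.6]
wrist_force: [0.1, -0.1, -2.3]
grip_width: 0.0374
gripper_force: 51.0
```

```bash
cat > to.py <<'E'
from h import *; from plan import *; import sys
s=r.read_state(); o=.016
for a in sys.argv[1:]:
    S,h=map(float,a.split(',')); Rf=Ro.from_matrix(np.c_[-u,np.cross(-n,-u),-n])
    print(a,*delta(s['ee_pos'],s['orientation'],foot+S/1e3*u+(h/1e3-o)*n,Rf))
E
python3 st.py; python3 to.py 120,30 100,5 65,3 55,2
```

```text
t 11.4667 q [-61.4691  46.1205  32.2474  93.3591  15.3398  71.8987 -39.3467] [-179.647    45.0459   91.563 ] [0.4945 0.1741 0.2349] w 0.03738162604687768 F [ 0.1488 -0.0636 -2.2888] M [0.9837 0.0406 0.0025]
s,h,lat mm 157.52867895001947 105.76380921698822 -0.013855612364523968 toolz [ 0.0131 -0.7076 -0.7065] toolx [-0.0193  0.7063 -0.7077] F along u,n -1.5713862004393273 -1.6654067668698105
120,30 [  0.5 -27.  -80.1] [ 0.05 -0.25 -0.21]
100,5 [   0.6  -30.6 -111.9] [ 0.05 -0.25 -0.21]
65,3 [   0.2   -7.2 -138.1] [ 0.05 -0.25 -0.21]
55,2 [   0.    -0.9 -145.9] [ 0.05 -0.25 -0.21]
```

Request:
send_rows(
  motion=[
    {"x": 0.5, "y": -13, "z": -35, "rx": 0, "ry": -0.2, "rz": -0.2, "grip": 0.3},
    {"x": 0.5, "y": -27, "z": -70, "rx": 0, "ry": -0.2, "rz": -0.2, "grip": 0.3},
    {"x": 0.6, "y": -30, "z": -95, "rx": 0, "ry": -0.2, "rz": -0.2, "grip": 0.3},
    {"x": 0.6, "y": -30.6, "z": -112, "rx": 0, "ry": -0.2, "rz": -0.2, "grip": 0.3},
    {"x": 0.4, "y": -18, "z": -125, "rx": 0, "ry": -0.2, "rz": -0.2, "grip": 0.3},
    {"x": 0.2, "y": -7, "z": -138, "rx": 0, "ry": -0.2, "rz": -0.2, "grip": 0.3},
    {"x": 0, "y": -1, "z": -146, "rx": 0, "ry": -0.2, "rz": -0.2, "grip": 0.3},
    {"x": 0, "y": -1, "z": -146, "rx": 0, "ry": -0.2, "rz": -0.2, "grip": 0.3},
    {"x": 0, "y": -1, "z": -146, "rx": 0, "ry": -0.2, "rz": -0.2, "grip": 0.3},
  ],
)

```text
t: 12.22
ee_pos: [0.4947, 0.1732, 0.0892]
orientation: [179.9, 45.1, 90.9]
wrist_force: [-0.4, -0.2, -1.4]
grip_width: 0.037
gripper_force: 51.0
```

```bash
python3 st.py; python3 to.py 49,1.5 47,1.2 46,0.5
```

```text
t 12.2167 q [-59.7698  57.9968  29.2134  96.2451  12.5357  58.9058 -45.1168] [179.8784  45.0975  90.9382] [0.4947 0.1732 0.0892] w 0.03695571620123543 F [-0.407  -0.1586 -1.4049] M [ 0.9643  0.058  -0.0535]
s,h,lat mm 55.145758054478385 2.1223844569952734 0.14494437251329362 toolz [ 0.0137 -0.7082 -0.7059] toolx [-0.0116  0.7058 -0.7083] F along u,n -0.8868011544238407 -1.10004414591797
49,1.5 [-0.2  3.9 -4.8] [0.1  0.09 0.08]
47,1.2 [-0.2  5.1 -6.4] [0.1  0.09 0.08]
46,0.5 [-0.2  5.3 -7.6] [0.1  0.09 0.08]
```

Request:
send_rows(
  motion=[
    {"x": -0.1, "y": 2, "z": -2.5, "rx": 0.1, "ry": 0.1, "rz": 0.1, "grip": 0.3},
    {"x": -0.2, "y": 4, "z": -5, "rx": 0.1, "ry": 0.1, "rz": 0.1, "grip": 0.3},
    {"x": -0.2, "y": 5, "z": -6.3, "rx": 0.1, "ry": 0.1, "rz": 0.1, "grip": 0.3},
    {"x": -0.2, "y": 5.6, "z": -7.6, "rx": 0.1, "ry": 0.1, "rz": 0.1, "grip": 0.3},
    {"x": -0.2, "y": 5.6, "z": -7.6, "rx": 0.1, "ry": 0.1, "rz": 0.1, "grip": 0.3},
    {"x": -0.2, "y": 5.6, "z": -7.6, "rx": 0.1, "ry": 0.1, "rz": 0.1, "grip": 0.3},
  ],
)

```text
t: 12.72
ee_pos: [0.4949, 0.1769, 0.0842]
orientation: [179.9, 45.2, 90.8]
wrist_force: [-1.8, -0.4, 8.4]
grip_width: 0.0374
gripper_force: 51.9
```

```bash
python3 st.py
```

```text
t 12.7167 q [-59.8496  58.6011  29.047   95.7098  12.2873  59.0771 -45.3821] [179.8606  45.1831  90.8446] [0.4949 0.1769 0.0842] w 0.03741075729318156 F [-1.7664 -0.3538  8.4447] M [-0.3491  0.2344 -0.1985]
s,h,lat mm 48.99054724482203 1.1990225883133467 0.4350338179041653 toolz [ 0.0129 -0.7092 -0.7048] toolx [-0.0104  0.7048 -0.7094] F along u,n 6.197453158748746 5.745204695120208
```

It's in contact with the stud tip and the rail. I'll take the load off, let go, and withdraw square to the rail.

Request:
send_rows(
  motion=[
    {"x": 0, "y": -1.2, "z": 2, "rx": 0, "ry": 0, "rz": 0, "grip": 0.3},
    {"x": 0, "y": -1.2, "z": 2, "rx": 0, "ry": 0, "rz": 0, "grip": 0.3},
    {"x": 0, "y": -1.2, "z": 2, "rx": 0, "ry": 0, "rz": 0, "grip": 0.45},
    {"x": 0, "y": -1.2, "z": 2, "rx": 0, "ry": 0, "rz": 0, "grip": 0.5},
    {"x": 0, "y": -1.2, "z": 2, "rx": 0, "ry": 0, "rz": 0, "grip": 0.6},
    {"x": 0, "y": -1.2, "z": 2, "rx": 0, "ry": 0, "rz": 0, "grip": 0.8},
    {"x": 0, "y": -1.2, "z": 2, "rx": 0, "ry": 0, "rz": 0, "grip": 1.0},
    {"x": 0, "y": -1.2, "z": 2, "rx": 0, "ry": 0, "rz": 0, "grip": 1.0},
    {"x": 0, "y": -1.2, "z": 2, "rx": 0, "ry": 0, "rz": 0, "grip": 1.0},
    {"x": 0, "y": -1.2, "z": 2, "rx": 0, "ry": 0, "rz": 0, "grip": 1.0},
    {"x": 0, "y": 10, "z": 13, "rx": 0, "ry": 0, "rz": 0, "grip": 1.0},
    {"x": 0, "y": 28, "z": 31, "rx": 0, "ry": 0, "rz": 0, "grip": 1.0},
    {"x": 0, "y": 50, "z": 55, "rx": 0, "ry": 0, "rz": 0, "grip": 1.0},
    {"x": 0, "y": 62, "z": 85, "rx": 0, "ry": 0, "rz": 0, "grip": 1.0},
    {"x": 0, "y": 65, "z": 110, "rx": 0, "ry": 0, "rz": 0, "grip": 1.0},
    {"x": 0, "y": 65, "z": 110, "rx": 0, "ry": 0, "rz": 0, "grip": 1.0},
    {"x": 0, "y": 65, "z": 110, "rx": 0, "ry": 0, "rz": 0, "grip": 1.0},
  ],
)

```text
t: 14.13
ee_pos: [0.4952, 0.244, 0.1928]
orientation: [179.7, 44.8, 90.9]
wrist_force: [-1.0, 0.3, -0.5]
grip_width: 0.0851
gripper_force: 0.0
```

```bash
cat > chk.py <<'E'
from h import *; from plan import *
np.set_printoptions(precision=4,suppress=True)
s=r.read_state(); print(s['t'],s['qpos'],s['ee_pos'],s['orientation'],s['wrist_force'])
p,d,K,T=snap('top'); cv2.imwrite('pics/t5.png',cv2.resize(p[220:340,270:430,::-1],None,fx=4,fy=4,interpolation=cv2.INTER_CUBIC))
p2,d2,K2,T2=snap('wrist','w5.png'); cv2.imwrite('pics/c5.png',np.hstack([cv2.resize(p[225:325,290:390,::-1],(400,400)),cv2.resize(p2[:,:,::-1],(400,400))]))
for D,k,t in [(d,K,T),(d2,K2,T2)]:
    v=pts(D,k,t)-foot; S,H,L=v@u*1e3,v@n*1e3,v@ey*1e3
    m=(abs(L)<25)&(H>5)&(H<40)&(S>5)&(S<110)
    f=m&(H>16.5)&(abs(L)<6); print(m.sum(),'top flat S',np.percentile(S[f],[1,50,99]) if f.sum() else 0,'H',np.median(H[f]),'L',np.percentile(L[m&(H>0)&(S>40)],[2,98]))
E
python3 chk.py
```

```text
14.1333 [-63.1384  52.0647  29.7977  86.2496  11.9609  75.1052 -42.7694] [0.4952 0.244  0.1928] [179.7418  44.8446  90.8574] [-0.9507  0.3187 -0.4588]
555 top flat S [21.3916 50.4442 77.8085] H 18.136306246309996 L [-18.7     17.3798]
4811 top flat S [20.4085 45.5535 74.7661] H 21.103301776036595 L [-18.2687  18.0983]
```

View pics/c5.png

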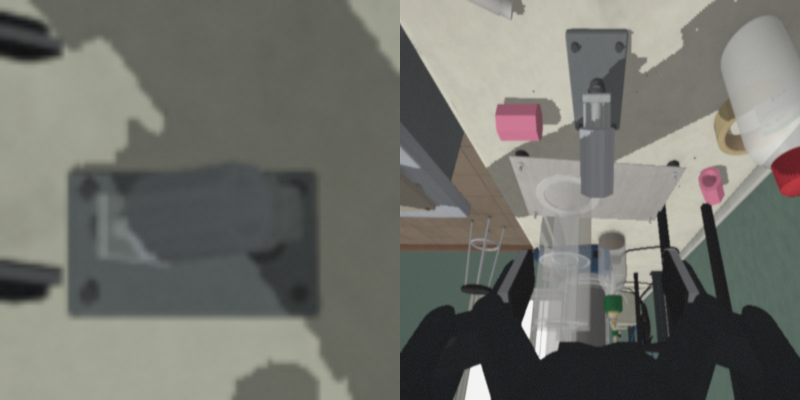

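Left: the spacer lies in the rail at (210,210), against the stud tip. Right: the wrist view shows it at (597,160), resting by itself. The depth data puts its ends at 20 and 76 mm up the line, so it is on the stud tip. I'll take it up again with the tool pointing straight down.

Request:
send_rows(
  motion=[
    {"x": 0, "y": -10, "z": 10, "rx": 7, "ry": 0.1, "rz": 0, "grip": 1.0},
    {"x": 0, "y": -20, "z": 20, "rx": 14, "ry": 0.3, "rz": 0, "grip": 1.0},
    {"x": 0, "y": -30, "z": 25, "rx": 21, "ry": 0.4, "rz": 0, "grip": 1.0},
    {"x": 0, "y": -40, "z": 25, "rx": 28, "ry": 0.5, "rz": 0, "grip": 1.0},
    {"x": -0.5, "y": -50, "z": 20, "rx": 35, "ry": 0.7, "rz": 0, "grip": 1.0},
    {"x": -0.5, "y": -56, "z": 10, "rx": 42, "ry": 0.8, "rz": 0, "grip": 1.0},
    {"x": -0.5, "y": -56, "z": 0, "rx": 45, "ry": 0.9, "rz": 0, "grip": 1.0},
    {"x": -0.5, "y": -56, "z": 0, "rx": 45, "ry": 0.9, "rz": 0, "grip": 1.0},
    {"x": -0.5, "y": -56, "z": 0, "rx": 45, "ry": 0.9, "rz": 0, "grip": 1.0},
  ],
)

```text
t: 14.98
ee_pos: [0.4934, 0.1861, 0.1908]
orientation: [-179.8, 0.1, 90.8]
wrist_force: [0.1, 0.3, 0.7]
grip_width: 0.0853
gripper_force: 0.0
```

```bash
python3 st.py
```

```text
t 14.9833 q [-33.0012  29.7576  13.6912 109.1301 -10.0354  42.4789 -12.7503] [-179.7904    0.0647   90.8478] [0.4934 0.1861 0.1908] w 0.08526311807000952 F [0.1003 0.2624 0.6632] M [ 0.0056 -0.038   0.0754]
s,h,lat mm 129.1618664810105 78.39713476849498 -0.8758861611361057 toolz [-0.0036 -0.0012 -1.    ] toolx [-0.0148  0.9999 -0.0011] F along u,n 0.2848085304750662 0.6531671638354435
```

Request:
send_rows(
  motion=[
    {"x": 0.8, "y": 2, "z": -30, "rx": 0, "ry": 0, "rz": 0.2, "grip": 1.0},
    {"x": 0.8, "y": 2, "z": -60, "rx": 0, "ry": 0, "rz": 0.2, "grip": 1.0},
    {"x": 0.8, "y": 2, "z": -85, "rx": 0, "ry": 0, "rz": 0.2, "grip": 1.0},
    {"x": 0.8, "y": 2, "z": -102, "rx": 0, "ry": 0, "rz": 0.2, "grip": 1.0},
    {"x": 0.8, "y": 2, "z": -112, "rx": 0, "ry": 0, "rz": 0.2, "grip": 1.0},
    {"x": 0.8, "y": 2, "z": -112, "rx": 0, "ry": 0, "rz": 0.2, "grip": 1.0},
    {"x": 0.8, "y": 2, "z": -112, "rx": 0, "ry": 0, "rz": 0.2, "grip": 0.8},
    {"x": 0.8, "y": 2, "z": -112, "rx": 0, "ry": 0, "rz": 0.2, "grip": 0.6},
    {"x": 0.8, "y": 2, "z": -112, "rx": 0, "ry": 0, "rz": 0.2, "grip": 0.3},
    {"x": 0.8, "y": 2, "z": -112, "rx": 0, "ry": 0, "rz": 0.2, "grip": 0.3},
    {"x": 0.8, "y": 2, "z": -112, "rx": 0, "ry": 0, "rz": 0.2, "grip": 0.3},
    {"x": 0.8, "y": 2, "z": -112, "rx": 0, "ry": 0, "rz": 0.2, "grip": 0.3},
    {"x": 0.8, "y": 2, "z": -112, "rx": 0, "ry": 0, "rz": 0.2, "grip": 0.3},
  ],
  squeeze=60,
)

```text
t: 16.07
ee_pos: [0.4946, 0.1899, 0.0809]
orientation: [-180.0, -0.1, 91.2]
wrist_force: [-2.9, 0.5, 5.5]
grip_width: 0.0372
gripper_force: 59.8
```

Request:
send_rows(
  motion=[
    {"x": 0, "y": 0, "z": 10, "rx": 0, "ry": 0, "rz": 0, "grip": 0.3},
    {"x": 0, "y": 0, "z": 35, "rx": 0, "ry": 0, "rz": 0, "grip": 0.3},
    {"x": 0, "y": 0, "z": 70, "rx": 0, "ry": 0, "rz": 0, "grip": 0.3},
    {"x": 0, "y": 0, "z": 105, "rx": 0, "ry": 0, "rz": 0, "grip": 0.3},
    {"x": 0, "y": 0, "z": 140, "rx": -5, "ry": -0.1, "rz": 0, "grip": 0.3},
    {"x": 0, "y": 0, "z": 170, "rx": -11, "ry": -0.2, "rz": 0, "grip": 0.3},
    {"x": 0, "y": 0, "z": 190, "rx": -17, "ry": -0.3, "rz": 0, "grip": 0.3},
    {"x": 0, "y": 0, "z": 200, "rx": -23, "ry": -0.5, "rz": 0, "grip": 0.3},
    {"x": 0, "y": 0, "z": 205, "rx": -29, "ry": -0.6, "rz": 0, "grip": 0.3},
    {"x": 0, "y": 0, "z": 205, "rx": -35, "ry": -0.7, "rz": 0, "grip": 0.3},
    {"x": 0, "y": 0, "z": 205, "rx": -41, "ry": -0.8, "rz": 0, "grip": 0.3},
    {"x": 0, "y": 0, "z": 205, "rx": -45, "ry": -0.9, "rz": 0, "grip": 0.3},
    {"x": 0, "y": 0, "z": 205, "rx": -45, "ry": -0.9, "rz": 0, "grip": 0.3},
    {"x": 0, "y": 0, "z": 205, "rx": -45, "ry": -0.9, "rz": 0, "grip": 0.3},
    {"x": 0, "y": 0, "z": 205, "rx": -45, "ry": -0.9, "rz": 0, "grip": 0.3},
    {"x": 0, "y": 0, "z": 205, "rx": -45, "ry": -0.9, "rz": 0, "grip": 0.3},
  ],
)

```text
t: 17.4
ee_pos: [0.4954, 0.188, 0.2862]
orientation: [180.0, 44.8, 91.0]
wrist_force: [0.3, 0.0, -1.5]
grip_width: 0.037
gripper_force: 60.6
```

Run:
```python
from h import *; from plan import *
np.set_printoptions(precision=4,suppress=True)
s=r.read_state(); print(s['t'],s['qpos'],s['dq'],s['ee_pos'],s['orientation'],s['grip_width'],s['gripper_force'])
a=[]
for c in ['wrist','top']:
    p,d,K,T=snap(c); a.append(p)
    P=pts(d,K,T)-s['ee_pos']; m=(np.linalg.norm(P,axis=1)<.07)&(abs(P[:,0])<.012); Q=P[m]
    if c=='top':
        k=Q[(abs(Q[:,1])<.05)]
    for z in np.arange(-.03,.06,.006):
        k=Q[(Q[:,2]>=z)&(Q[:,2]<z+.006)]
        if len(k)>5: print(c,round(z,3),len(k),np.percentile(k[:,1],[2,50,98]))
w=cv2.resize(a[0],(400,300)); t=cv2.resize(a[1][220:310,280:400],(400,300))
cv2.imwrite('pics/c6.png',np.hstack([w,t])[:,:,::-1])
```

```text
17.4 [-60.9246  42.5155  30.1787  89.2868  17.2427  78.9457 -39.4195] [ 0.1334 -0.2053 -0.2969 -0.0464  0.0231  0.0929 -0.0267] [0.4954 0.188  0.2862] [179.9545  44.8396  90.9701] 0.036963237519499884 60.573551614943426
wrist -0.018 483 [0.025  0.0284 0.0298]
wrist -0.012 815 [0.0248 0.0285 0.03  ]
wrist -0.006 864 [0.0247 0.0285 0.0299]
wrist -0.0 906 [0.0247 0.0285 0.0299]
wrist 0.006 968 [0.0245 0.0283 0.0299]
wrist 0.012 1040 [0.0245 0.0283 0.0297]
wrist 0.018 1103 [0.0245 0.0282 0.0297]
wrist 0.024 1180 [0.0243 0.0283 0.0297]
wrist 0.03 1264 [0.0243 0.0281 0.0297]
wrist 0.036 1129 [-0.0038  0.0271  0.0296]
top -0.006 12 [-0.0118  0.0006  0.0246]
top -0.0 147 [-0.0043  0.0059  0.0162]
top 0.006 14 [-0.0106  0.0012  0.025 ]
top 0.012 21 [-0.005   0.0065  0.023 ]
top 0.018 20 [-0.011  -0.0002  0.0247]
top 0.024 32 [-0.0055  0.0136  0.0257]
top 0.03 44 [-0.0121 -0.0009  0.0245]
top 0.036 181 [-0.0118  0.0106  0.0246]
```

View pics/c6.png

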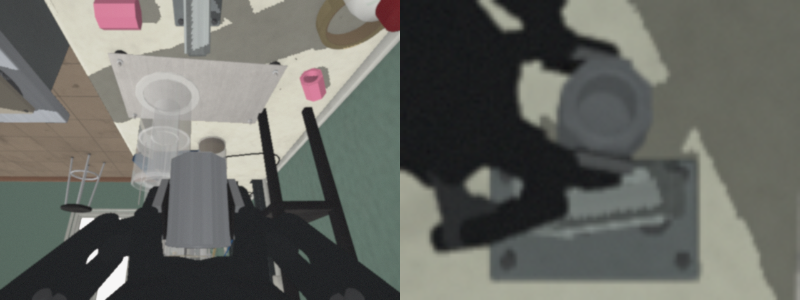

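The top crop on the right shows the bore facing straight up at (605,105). The spacer is held clear above the rest and leans by less than 1°. I'll let it settle and hand in.

Request:
send_rows(
  motion=[
    {"x": 0, "y": 0, "z": 0, "rx": 0, "ry": 0, "rz": 0, "grip": 0.3},
    {"x": 0, "y": 0, "z": 0, "rx": 0, "ry": 0, "rz": 0, "grip": 0.3},
    {"x": 0, "y": 0, "z": 0, "rx": 0, "ry": 0, "rz": 0, "grip": 0.3},
    {"x": 0, "y": 0, "z": 0, "rx": 0, "ry": 0, "rz": 0, "grip": 0.3},
    {"x": 0, "y": 0, "z": 0, "rx": 0, "ry": 0, "rz": 0, "grip": 0.3},
    {"x": 0, "y": 0, "z": 0, "rx": 0, "ry": 0, "rz": 0, "grip": 0.3},
  ],
)

```text
t: 18.0
ee_pos: [0.4949, 0.1895, 0.2847]
orientation: [-179.9, 45.0, 91.3]
wrist_force: [-0.6, -0.0, -1.9]
grip_width: 0.037
gripper_force: 60.6
```

```bash
python3 -c "
from plant import r
print(r.read_state()['dq']); print(r.job_done())"
```

```text
[-0.07138396  0.19577254  0.07316988  0.0133173  -0.02108491 -0.03112544
  0.02901423]
the job is handed in; nothing more can be done
None
```

I handed the job in at about 18 s: the bored end went fully home on the stud, the spacer then lay by itself in the rail with its solid end on the stud tip, and it is now held still, bore straight up, about 27 cm above the bench and clear of the rest.

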